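Slide the stop slider home under the upperboard and button it in

TASK

Push the loose wooden slider flat along the small wind-chest board and in under its fixed upperboard, without gripping, lifting or tipping it, until the slider is fully home with its lug against the upperboard's front edge. Then turn the wooden button square across the channel behind the lug, so that the slider cannot creep out again. Work gently, by pushing only, and leave the tools and parts round about where they lie.

Things in the scene. Friction and masses are not known exactly. Their poses are not given: they have to be found in the camera images.
- wind_chest: Fixed one-stop wind-chest section of plain wood. +x is the way the slider goes in, +y left of that, z up; origin on the channel's middle line at bench height, straight below the upperboard's front edge. Its table board, on which the slider lies, is 240 x 104 x 12 mm: x -158 to 82, y +-52, top at z = 12 mm
- channel_entry (a point): Middle of the channel's open front end, on the table board (x = -42, z = 12 mm in the chest's frame). Two bearers guide the slider: x -42 to 77, y 23.5 to 43.5 mm on either side, top at z = 22.5. Between them the channel is 47 mm wide; their inner front corners are bevelled, 57 mm apart at x = -42 narrowing to 47 at x = -34
- upperboard_edge (a point): Middle of the lower front edge of the upperboard, the low bridge over the channel (x = 0, z = 22.5 mm in the chest's frame). The upperboard lies on the bearers: x 0 to 76, y +-43.5, z 22.5 to 38.5 mm; headroom over the table board 10.5 mm. Its three 14 mm holes stand over the slider's holes when the slider is home
- slider: Loose flat wooden strip, 86 long (x +-43, +x is the nose) x 44 wide x 8 mm, about 90 g, three 14 mm holes, nose corners bevelled 4 mm. Origin: centre of its underside. Starts on the table board before the bearers, askew and off the middle line; about 0.5 N slides it. Home: its origin at x = 29, y = 0 mm in the chest's frame, x axes alike
- slider_lug (a point): Centre of the upright rear face of the slider's lug, where one pushes (x = -41, z = 21 mm in the slider's frame). The lug is a block on the slider's tail: x -41 to -29, y +-20 mm, its top 34 mm above the slider's underside. When home its front face is against the upperboard's front edge
- turn_button (a joint): Wooden turn button on a screw on the right (-y) bearer: bar 14 wide, z 23 to 35 mm in the chest's frame, reaching 32 mm from its pivot. In rad, clockwise from above: 0 points straight back (chest -x), negative outward to the right, +1.57 (its stop) square across the channel (chest +y), 3 mm behind the lug of a slider that is home. Stays where left; under 1 N at the tip turns it
- turn_button_tip (a point): The middle of the turn button's rounded free end, at half its height
- turn_button_pivot (a point): The head of the turn button's pivot screw, on the button's upper face (x = -22, y = -33.5, z = 35 mm in the chest's frame)
- repair_pallet: Bystander: wooden pallet with a fork iron, 45 x 124 x 31 mm, loose on the bench near the chest; leave it alone. Origin: centre of its underside
- fork_iron: Bystander: small brass strip with an iron fork, 21 x 41 x 12 mm, loose on the bench near the chest; leave it alone. Origin: centre of its underside
- glue_brush: Bystander: flat glue brush, 30 x 158 x 10 mm, loose on the bench near the chest; leave it alone. Origin: centre of its underside

How it is judged (in metres and radians):
On the way, in this order (a step that is already met when the one before it is completed fails the run):
1. the slider is fully home under the upperboard and flat, with the button still open (x of slider in the frame of wind_chest above 0.0255 m and value of joint turn_button below 1 rad and angle between slider's own z axis and vertical below 0.04 rad), for 0.2 s.
2. the button is turned across behind the lug (value of joint turn_button above 1.4 rad), for 0.2 s.
At the end, for the whole second after the job is handed in: The slider lies flat under the upperboard, its lug within 3.5 mm of the upperboard's front edge, within 3 mm of the channel's middle line and square to it within 0.08 rad; the turn button stands across the channel behind the lug (at least 1.4 rad), and all is at rest (x of slider in the frame of wind_chest above 0.0255 m and y of slider in the frame of wind_chest between -0.003 and 0.003 m and z of slider in the frame of wind_chest below 0.0135 m and angle between the x axis of slider and the x axis of wind_chest, either way round below 0.08 rad and angle between slider's own z axis and vertical below 0.04 rad and value of joint turn_button above 1.4 rad and linear speed of slider below 0.01 m/s); the robot touches nothing.
It fails at once if the slider is lifted more than 5 mm off the table board, or pushed off it (z of slider in the frame of wind_chest above 0.017 m or z of slider in the frame of wind_chest below 0.005 m).
It fails at once if the slider is tipped by more than 0.1 rad (angle between slider's own z axis and vertical above 0.1 rad).
It fails at once if the slider is gripped or forced: the fingers press on it with more than 30 N (contact force between the fingers and slider above 30 N).
It fails at once if the wind chest or its button is struck or forced: more than 40 N (contact force between the arm and wind_chest above 40 N).
It fails at once if a part or tool lying about is moved by more than 15 mm (distance of any of repair_pallet, fork_iron, glue_brush from where it was at the start of the episode above 0.015 m).
It also fails if it takes over 72 s, if anything falls off the work surface, if the arm or the gripper's body presses on something with over 40 N, if the wrist force passes 120 N, or if a joint passes its speed limit or range.

ROBOT

A 6-joint arm with a two-finger parallel gripper is mounted at the origin on the work surface; the furniture and walls round the work are solid. World frame = base frame: x ahead of the robot, y to its left, z up, the work surface at z = 0. Lengths are in mm, angles in rad, forces in N, time in s.
With the tool pointing down it reaches from about 300 to 775 mm from the base axis. Payload 14.6 kg.
Tool frame: the origin (TCP) lies midway between the tips of the shut fingers; the grasp point (between the pads) lies behind it (manip.grip_depth is the z of the grasp point in the tool frame, in mm); z points along the fingers, y is the line along which they close (so a half turn about z gives the same grasp; the last joint's range is limited). The gripper opens to 94 mm and grips with 3 to 60 N. Pads are 16 mm wide; open, the fingers measure 119 mm over their backs; the gripper's body (75 mm by 177 mm) begins 78 mm behind the grasp point.
Start: joints at [-1.263, 0.3, 1.521, -0, 1.321, -0.067], TCP at [201.34, -511.812, 205.446] pointing down, gripper open.
Joint ranges: [-3.03, 3.03], [-0.79, 2.21], [0.23, 2.52], [-1.04, 4.18], [0, 3.07], [-2.55, 2.55]. Speed limits (rad/s): [2.22, 2.22, 2.57, 3.14, 3.14, 3.14].

INTERFACE

Orientations are given as [roll, pitch, yaw] about the fixed x, y, z axes, in that order (R = Rz(yaw) Ry(pitch) Rx(roll)).
In Python, from cell import manip, camrig, ticket gives the robot as it stands (manip), with the cameras (camrig) and the job (ticket).
- The arm moves only by the shell command python3 nudge.py 'ROWS' [OPENING] [FORCE]. ROWS is one flat JSON list of numbers that holds 1 to 5 rows one after another, with no inner brackets; each row has 6 numbers: dx, dy, dz in mm, then a rotation vector rx, ry, rz in rad; each row is the pose to reach, as a shift and turn from the pose commanded when the command began, along the tool's axes at that moment; what a row does not reach only later rows make up. A row lasts 1/10 s, in which the tool goes at most 50 mm and 0.15 rad, less where a joint would pass 70% of its speed; a pose out of reach is approached as far as the arm can. OPENING is the finger opening in mm, set as the command begins (- or left out keeps the last). The fingers move at their own pace and stop on an object; FORCE is the grip in N (left out, the last holds). Time passes only in rows, so rows that do not move let the fingers close. It prints the time, the measured TCP pose, the force, the opening and the grip force at its end. Input that does not fit is refused with a message, and nothing moves.
- manip.read_state(): the state, without advancing time (a new reading comes with each control period).
- camrig.camera(name): name is "scene" or "top"; returns (picture, depth): 384x512x3 uint8, red, green, blue; 384x512 float32, mm along the optical axis (not along the pixel's ray), 0 where there is no reading.
- camrig.camera_info(name): a dict with "K" (3x3 intrinsics, pixels), "rvec" (rotation vector, rad) and "tvec" (3), from world to camera coordinates, as OpenCV has them. Camera axes: x right, y down, z forward; pixel columns grow to the right and rows downward; lengths in mm; the calibration is good to about 2 mm. A picture is of the moment at which its call begins. camera_info takes no time and is no camera call.
- ticket.sign_off(): hands the job in; it is judged then, once.
The state is a dict: "clock": time; "joints": joint angles; "qd": joint speeds; "effort": joint torques, N m; "eef_pos": TCP position; "eef_rot": TCP orientation; "wrist_force": force on the tool from outside, world axes, zero at the start; "moment": the same for the moment, N m; "finger_gap": finger opening in mm; "finger_force": force on a finger pad.
Only numpy, scipy, OpenCV 4.12 (cv2) and the standard library are available. Lean on these libraries where they do the work, as an engineer would, in place of code of your own. Each camera call takes 0.05 s, during which the arm holds its last target. There are 200 camera calls.

## Working session

There is one attempt and no reset: what is moved stays moved. The work goes in short steps, Python scripts to look and compute and a shell command to move; the robot and the scene stay as the last step left them, time stands still between calls to the robot, and variables do not carry over. Pictures are saved under pics/ and viewed, at most 10 in all, crops included, and the job is handed in when it is done.

```bash
ls; mkdir -p pics; python3 - <<'E'
from cell import manip, camrig, ticket
import cv2,numpy as np
for n in("top","scene"):
    p,d=camrig.camera(n); cv2.imwrite(f"pics/{n}0.png",p[:,:,::-1]); np.savez(f"{n}0.npz",p=p,d=d)
    i=camrig.camera_info(n); print(n,i)
s=manip.read_state(); print(s); print(manip.grip_depth)
E
```

```text
cell.py
nudge.py
pics
top {'K': array([[371.30668499,   0.        , 261.93915345],
       [  0.        , 371.30668499, 196.683308  ],
       [  0.        ,   0.        ,   1.        ]]), 'rvec': array([ 2.1414451 , -2.18860615,  0.0788158 ]), 'tvec': array([287.66574224, 420.96083161, 866.15891429])}
scene {'K': array([[474.20038915,   0.        , 252.86756836],
       [  0.        , 474.20038915, 199.79142099],
       [  0.        ,   0.        ,   1.        ]]), 'rvec': array([ 1.25905932, -2.22372136,  0.98624756]), 'tvec': array([420.92475943, 188.07183628, 742.62012761])}
{'clock': 0.1, 'joints': array([-1.26261612e+00,  3.00406436e-01,  1.52150852e+00, -1.55772228e-05,
        1.32070950e+00, -6.65759245e-02]), 'qd': array([-0.00013302, -0.00082435, -0.00237109,  0.00199184, -0.00113908,
       -0.0025724 ]), 'effort': array([ 2.85563998e-03, -5.32645154e+01, -3.53281081e+01,  7.09931902e-02,
        2.35131785e-02, -6.00060844e-05]), 'eef_pos': array([ 201.25958823, -511.60213456,  204.95249614]), 'eef_rot': array([-3.14056213e+00, -5.35872599e-05,  3.74759963e-01]), 'wrist_force': array([ 0.40594643,  0.25094805, -0.18542915]), 'moment': array([-0.01556141, -0.02106384, -0.00770457]), 'finger_force': 0.0, 'finger_gap': 93.85338180983314}
-18.8
```

View pics/top0.png

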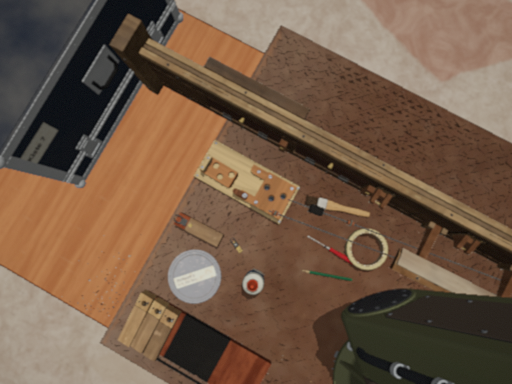

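View pics/scene0.png

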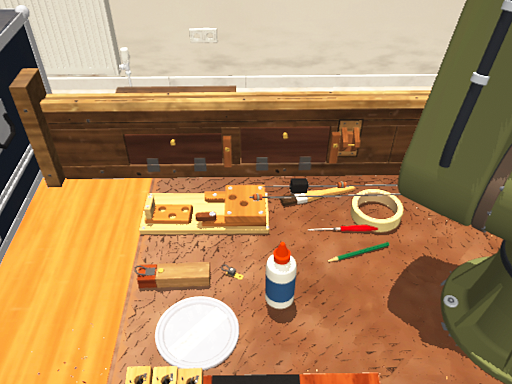

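The top view shows the chest at about (247,182), running from upper left to lower right. The slider is at (219,172) at its left end, the upperboard at (272,193) and the button near (242,196). Next I'll enlarge both views.

```bash
cat >h.py <<'E'
import cv2,numpy as np
from cell import manip, camrig, ticket
def cam(n):
    i=camrig.camera_info(n); R=cv2.Rodrigues(i["rvec"])[0]; return i["K"],R,i["tvec"]
def ray(n,px,z):
    K,R,t=cam(n); px=np.atleast_2d(px).astype(float)
    d=np.c_[px,np.ones(len(px))]@np.linalg.inv(K).T@R; c=-R.T@t
    z=np.broadcast_to(z,len(px))
    return c+d*((z-c[2])/d[:,2])[:,None]
def proj(n,P):
    K,R,t=cam(n); q=(np.atleast_2d(P)@R.T+t)@K.T; return q[:,:2]/q[:,2:]
def cloud(n,d):
    K,R,t=cam(n); v,u=np.mgrid[:384,:512]
    c=np.dstack([u*d,v*d,d])@np.linalg.inv(K).T
    return (c-t)@R
E
python3 - <<'E'
from h import *
a=np.load("top0.npz");b=np.load("scene0.npz")
A=cv2.resize(a["p"][135:230,185:305],None,fx=6,fy=6,interpolation=cv2.INTER_CUBIC)
B=cv2.resize(b["p"][175:240,135:275],None,fx=5.5,fy=5.5,interpolation=cv2.INTER_CUBIC)
cv2.imwrite("pics/tc.png",A[:,:,::-1]);cv2.imwrite("pics/sc.png",B[:,:,::-1])
for n,s in(("top",a),("scene",b)):
    C=cloud(n,s["d"])
    for u,v in ([(205,150),(219,172),(235,168),(272,193),(290,190),(240,160),(150,200)] if n=="top" else [(150,215),(172,213),(245,205),(215,230),(210,215)]): print(n,u,v,C[v,u].round(1))
    print(proj(n,[[0,0,0],[400,0,0],[400,-300,0]]).round())
E
```

```text
top 205 150 [550.8 419.5  -7.8]
top 219 172 [489.5 380.9  21.1]
top 235 168 [499.7 342.8  13.2]
top 272 193 [433.6 254.3  40.4]
top 290 190 [440.1 211.8  36.9]
top 240 160 [519.6 330.5  10.7]
top 150 200 [427.5 555.8  -2.4]
[[385. 377.]
 [377. 206.]
 [502. 203.]]
scene 150 215 [490.2 418.1  30.1]
scene 172 213 [487.3 376.9  17.3]
scene 245 205 [426.8 252.2  26.5]
scene 215 230 [411.7 325.2  10.5]
scene 210 215 [429.7 324.7  33.8]
[[522. 320.]
 [355. 180.]
 [454. 138.]]
```

View pics/tc.png

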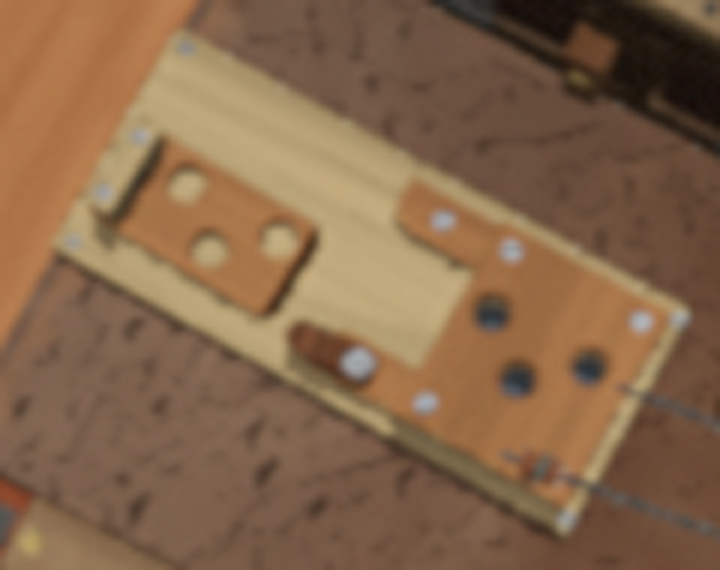

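View pics/sc.png

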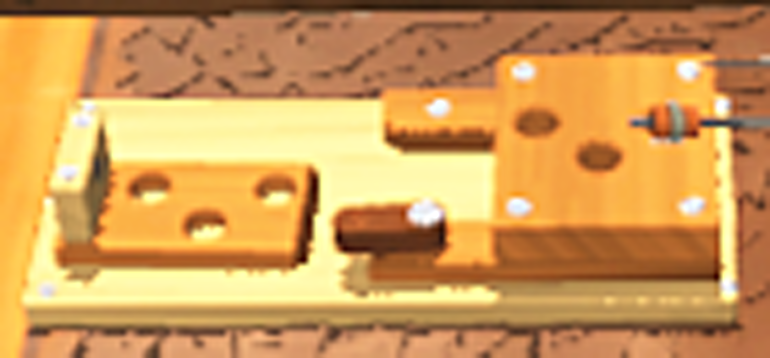

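The crops show the table board's corners in the top crop at about (180,33), (57,247), (567,535) and (692,310). The slider's nose runs from (316,232) to (268,316), and the lug top is at (122,165). The button points nearly straight back, with its tip at (297,338) and pivot at (357,362). Next I'll measure these in both views.

```bash
cat >>h.py <<'E'
T=lambda p:np.array([185,135])+(np.array(p,float)+.5)/6-.5
S=lambda p:np.array([135,175])+(np.array(p,float)+.5)/5.5-.5
def tri(pt,ps):
    Pm=[]
    for n in("top","scene"):
        K,R,t=cam(n);Pm.append(K@np.c_[R,t])
    X=cv2.triangulatePoints(Pm[0],Pm[1],np.array(pt,float).T.copy(),np.array(ps,float).T.copy());return (X[:3]/X[3]).T
def rigid(m,w):
    mm,wm=m.mean(0),w.mean(0);a=m-mm;b=w-wm
    th=np.arctan2((a[:,0]*b[:,1]-a[:,1]*b[:,0]).sum(),(a*b).sum())
    R=np.array([[np.cos(th),-np.sin(th)],[np.sin(th),np.cos(th)]]);o=wm-R@mm
    return o,th,w-(m@R.T+o)
E
python3 - <<'E'
from h import *
# corners: rear-left(+y), rear-right, front-right, front-left
mt=np.array([[-158,52],[-158,-52],[82,-52],[82,52]],float)
ct=T([[180,33],[57,247],[567,535],[692,310]]); cs=S([[85,98],[25,303],[735,300],[737,97]])
for n,c in(("top",ct),("scene",cs)):
    w=ray(n,c,12)[:,:2]; o,th,r=rigid(mt,w); print(n,o.round(1),round(th,4),r.round(1).tolist())
print("tri corners",tri(ct,cs).round(1).tolist())
names=["lugscrewL","lugscrewR","hole tailL","hole mid","hole nose","pivot","ub screw RL","ubscrewRR","ubscrew FR?","bearer screw L","btn tip"]
pt=T([[140,136],[102,191],[187,185],[209,248],[278,239],[358,362],[511,250],[425,402],[641,321],[442,220],[300,337]])
ps=S([[82,120],[69,174],[150,187],[205,223],[275,188],[426,213],[524,71],[518,207],[688,70],[439,107],[338,228]])
X=tri(pt,ps)
o,th,r=rigid(mt,ray("top",ct,12)[:,:2]);c,s=np.cos(th),np.sin(th)
for n,x in zip(names,X): 
    d=x[:2]-o; print(n,x.round(1),"chest",round(c*d[0]+s*d[1],1),round(-s*d[0]+c*d[1],1))
E
```

```text
top [447.5 282.3] -2.1008 [[-1.7, -0.1], [0.6, -1.7], [0.7, 0.9], [0.4, 0.9]]
scene [446.4 282.3] -2.1129 [[-2.1, -2.1], [-0.4, 0.5], [2.5, 1.9], [0.1, -0.2]]
tri corners [[569.2, 390.2, 13.7], [483.8, 444.3, 10.8], [362.4, 239.7, 11.0], [450.7, 184.7, 10.4]]
lugscrewL [521.5 403.9  45.6] chest -142.3 2.3
lugscrewR [499.5 418.1  44.8] chest -143.5 -23.8
hole tailL [506.2 389.1  19.4] chest -121.8 -3.4
hole mid [480.1 380.2  19.3] chest -100.9 -21.4
hole nose [483.1 352.4  19.8] chest -78.5 -4.7
pivot [431.1 319.8  34.5] chest -24.0 -33.2
ub screw RL [473.6 258.7  38.7] chest 7.2 34.4
ubscrewRR [414.5 293.7  38.1] chest 6.9 -34.3
ubscrew FR? [444.5 208.6  38.5] chest 65.1 34.6
bearer screw L [488.6 285.8  22.7] chest -23.8 33.7
btn tip [443.3 345.2  29.9] chest -52.1 -35.5
```

```bash
cat >>h.py <<'E'
O=np.array([448.4,283.9]);TH=-2.1
Rc=np.array([[np.cos(TH),-np.sin(TH)],[np.sin(TH),np.cos(TH)]])
def w2c(p): return (np.asarray(p)[...,:2]-O)@Rc
def c2w(p): return np.asarray(p,float)@Rc.T+O
def shift(cx,cy,z,yaw=1.0416):
    "tool-axis shift from measured pose to chest point, and yaw turn about tool z"
    s=manip.read_state();R=cv2.Rodrigues(np.zeros(3))[0]
    from scipy.spatial.transform import Rotation as Ro
    M=Ro.from_euler("xyz",s["eef_rot"]).as_matrix()
    d=M.T@(np.r_[c2w([cx,cy]),z]-s["eef_pos"])
    print("shift",d.round(1),"rz",round(-(yaw-s["eef_rot"][2]),3),"now chest",w2c(s["eef_pos"]).round(1),s["eef_pos"][2].round(1),"F",s["wrist_force"].round(1),"t",s["clock"])
E
python3 - <<'E'
from h import *
for n in("top","scene"):
    C=cloud(n,np.load(n+"0.npz")["d"]).reshape(-1,3);C=C[np.isfinite(C).all(1)]
    q=w2c(C)
    for lo in range(-260,140,40):
        m=(q[:,0]>lo)&(q[:,0]<lo+40)&(abs(q[:,1])<180)&(C[:,2]<600)&(C[:,2]>-50)
        print(n,lo,[int(np.r_[C[m&(q[:,1]>=y)&(q[:,1]<y+30),2],0].max()) for y in range(-180,180,30)])
# slider edges, z=20
pt=T([[316,232],[268,316],[303,212],[258,313],[165,137]])
print(w2c(ray("top",pt,20)).round(1).tolist())
shift(-115,-75,150)
E
```

```text
top -260 [0, 0, 0, 0, 0, 0, 0, 0, 0, 187, 186, 165]
top -220 [0, 0, 0, 0, 0, 0, 0, 0, 0, 187, 186, 184]
top -180 [34, 21, 3, 5, 45, 49, 48, 15, 4, 187, 187, 186]
top -140 [31, 27, 5, 5, 42, 51, 48, 16, 5, 188, 186, 185]
top -100 [29, 27, 6, 5, 23, 24, 23, 16, 5, 188, 186, 185]
top -60 [27, 28, 6, 5, 39, 36, 24, 26, 5, 186, 186, 186]
top -20 [11, 13, 6, 5, 41, 42, 41, 41, 5, 187, 186, 184]
top 20 [4, 6, 4, 5, 85, 42, 43, 41, 5, 187, 187, 182]
top 60 [92, 4, 5, 4, 86, 74, 70, 41, 5, 187, 186, 168]
top 100 [89, 5, 5, 4, 73, 74, 76, 14, 5, 187, 187, 166]
scene -260 [0, 0, 0, 0, 0, 0, 0, 0, 0, 185, 184, 0]
scene -220 [0, 0, 0, 0, 0, 0, 0, 0, 0, 185, 184, 184]
scene -180 [32, 2, 3, 2, 44, 47, 46, 14, 3, 185, 184, 184]
scene -140 [30, 28, 4, 2, 46, 47, 47, 14, 3, 185, 185, 184]
scene -100 [26, 26, 3, 3, 21, 22, 21, 14, 4, 185, 185, 184]
scene -60 [25, 26, 4, 4, 37, 36, 24, 24, 3, 185, 185, 184]
scene -20 [10, 13, 3, 4, 40, 40, 41, 40, 2, 186, 185, 184]
scene 20 [3, 8, 4, 4, 85, 40, 40, 40, 3, 185, 185, 183]
scene 60 [84, 2, 3, 3, 84, 40, 67, 39, 2, 185, 186, 182]
scene 100 [3, 1, 2, 3, 73, 72, 74, 11, 4, 186, 185, 182]
[[-64.5, 5.3], [-64.6, -33.7], [-73.1, 9.8], [-68.8, -34.6], [-137.2, 9.5]]
shift [ 565.2 -779.8   55.8] rz -0.667 now chest [811.5 188.3] 205.0 F [ 0.4  0.3 -0.2] t 0.1
```

```bash
python3 nudge.py '[40, -28, 0, 0, 0, -0.15, 80, -56, 0, 0, 0, -0.3, 120, -84, 0, 0, 0, -0.45, 160, -112, 0, 0, 0, -0.6, 200, -140, 0, 0, 0, -0.75]' 0 20; python3 - <<'E'
from h import *
shift(-60,-230,205,2.612); shift(-116,-80,120,2.612)
E
```

```text
clock: 0.6
eef_pos: [336.8, -306.5, 205.3]
eef_rot: [-3.141, -0.0, 1.131]
wrist_force: [1.2, -0.2, -0.2]
finger_gap: 57.4
finger_force: 0.0
shift [ 6.619e+02 -3.743e+02  5.000e-01] rz -1.481 now chest [566.  201.7] 205.3 F [ 1.2 -0.2 -0.2] t 0.6
shift [ 704.3 -219.9   85.5] rz -1.481 now chest [566.  201.7] 205.3 F [ 1.2 -0.2 -0.2] t 0.6
```

```bash
python3 nudge.py '[46, -14, 0, 0, 0, -0.15, 92, -28, 0, 0, 0, -0.3, 138, -42, 0, 0, 0, -0.45, 184, -56, 0, 0, 0, -0.6, 230, -70, 0, 0, 0, -0.75]'; python3 - <<'E'
from h import *
shift(-116,-80,120,2.612)
E
```

```text
clock: 1.1
eef_pos: [372.0, -68.7, 205.5]
eef_rot: [3.141, 0.0, 1.881]
wrist_force: [1.7, -0.3, 0.5]
finger_gap: 17.1
finger_force: 0.0
shift [449.6 213.1  85.5] rz -0.731 now chest [343.  112.1] 205.5 F [ 1.7 -0.3  0.5] t 1.1
```

```bash
python3 nudge.py '[44, 21, 0, 0, 0, -0.15, 88, 42, 0, 0, 0, -0.3, 132, 63, 0, 0, 0, -0.45, 176, 84, 0, 0, 0, -0.6, 220, 105, 0, 0, 0, -0.73]'; python3 - <<'E'
from h import *
shift(-116,-80,120,2.612)
E
```

```text
clock: 1.6
eef_pos: [406.3, 172.9, 205.4]
eef_rot: [3.142, 0.0, 2.611]
wrist_force: [0.3, -0.2, -0.1]
finger_gap: 0.4
finger_force: 0.0
shift [100.  233.   85.4] rz -0.001 now chest [117.1  19.7] 205.4 F [ 0.3 -0.2 -0.1] t 1.6
```

```bash
python3 nudge.py '[20, 45, 0, 0, 0, 0, 40, 90, 0, 0, 0, 0, 60, 135, 0, 0, 0, 0, 80, 180, 0, 0, 0, 0, 95, 222, 0, 0, 0, 0]' && python3 nudge.py '[2, 5, 30, 0, 0, 0, 5, 11, 70, 0, 0, 0, 5, 11, 85, 0, 0, 0, 5, 11, 85, 0, 0, 0]'; python3 - <<'E'
from h import *
shift(-116,-62,15.5,2.612)
E
```

```text
clock: 2.1
eef_pos: [437.9, 412.4, 205.0]
eef_rot: [-3.141, -0.0, 2.606]
wrist_force: [0.4, -0.7, 0.9]
finger_gap: 0.6
finger_force: 0.0
clock: 2.5
eef_pos: [439.0, 421.2, 118.4]
eef_rot: [-3.137, -0.001, 2.605]
wrist_force: [-0.8, -0.8, 1.5]
finger_gap: 0.8
finger_force: 0.0
shift [-15.5   2.7 102.9] rz -0.007 now chest [-113.8  -77.4] 118.4 F [-0.8 -0.8  1.5] t 2.5
```

```bash
python3 nudge.py '[-7, 1, 40, 0, 0, 0, -14, 2, 75, 0, 0, 0, -14, 2, 95, 0, 0, 0, -14, 2, 100, 0, 0, 0, -14, 2, 100, 0, 0, 0]'; python3 - <<'E'
from h import *
shift(-116,-64,15.5,2.612)
p,d=camrig.camera("scene");cv2.imwrite("pics/s1.png",cv2.resize(p[130:250,110:290],None,fx=4,fy=4,interpolation=cv2.INTER_CUBIC)[:,:,::-1])
E
```

```text
clock: 3.0
eef_pos: [453.5, 416.8, 21.9]
eef_rot: [3.14, 0.0, 2.604]
wrist_force: [0.1, -0.1, 1.3]
finger_gap: 0.4
finger_force: 0.0
shift [ 1.3 -1.3  6.4] rz -0.008 now chest [-117.3  -62.7] 21.9 F [ 0.1 -0.1  1.3] t 3.0
```

View pics/s1.png

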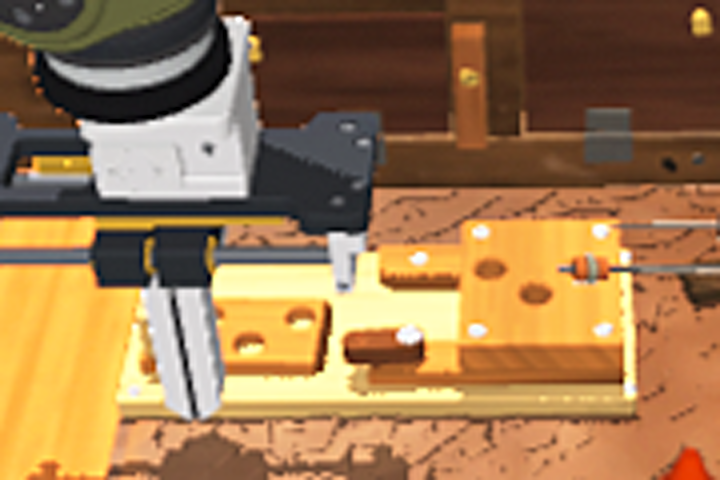

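The fingers stand upright just off the board's right edge, with the tip at (195,412), level with the slider. The gripper body has a small peg hanging at (343,280), so its clearance needs checking. Next I'll lower and push sideways.

```bash
python3 nudge.py '[0, 0, 3, 0, 0, -0.007, 0, 0, 6, 0, 0, -0.007, 0, 0, 6, 0, 0, -0.007, -5, 0, 6, 0, 0, -0.007, -10, 0, 6, 0, 0, -0.007]' && python3 nudge.py '[-3, 0, 0, 0, 0, 0, -6, 0, 0, 0, 0, 0, -9, 0, 0, 0, 0, 0, -11, 0, 0, 0, 0, 0]'; python3 - <<'E'
from h import *
shift(-116,-30,15.5,2.612)
C=cloud("scene",camrig.camera("scene")[1]);q=w2c(C)
print(C[195:205,190:200,2].round().astype(int).tolist()[3:9:2]);print(q[200,194:198].round())
E
```

```text
clock: 3.55
eef_pos: [461.8, 411.4, 14.7]
eef_rot: [3.141, 0.0, 2.612]
wrist_force: [0.5, 0.5, 0.4]
finger_gap: 0.1
finger_force: 0.0
clock: 3.95
eef_pos: [471.2, 405.8, 14.4]
eef_rot: [-3.142, -0.0, 2.612]
wrist_force: [-0.4, 0.7, 0.6]
finger_gap: 0.7
finger_force: 0.3
shift [-11.9  -0.7  -1.1] rz -0.0 now chest [-116.7  -41.9] 14.4 F [-0.4  0.7  0.6] t 3.95
[[11, 12, 10, 11, 11, 10, 11, 12, 8, 12], [12, 12, 13, 12, 12, 12, 13, 11, 13, 11], [12, 12, 10, 10, 11, 11, 11, 12, 13, 11]]
[[-62.  29.]
 [-60.  29.]
 [-58.  27.]
 [-56.  30.]]
```

```bash
python3 nudge.py '[-2, 0, 0, 0, 0, 0, -4, 0, 0, 0, 0, 0, -6, 0, 0, 0, 0, 0, -8, 0, 0, 0, 0, 0, -10, 0, 0, 0, 0, 0]' && python3 nudge.py '[-1.5, 0, 0, 0, 0, 0, -1.5, 0, 0, 0, 0, 0, 10, 0, 0, 0, 0, 0, 30, 0, -10, 0, 0, 0, 50, 0, -60, 0, 0, 0]';  python3 nudge.py '[20, 0, -40, 0, 0, 0, 50, 0, -40, 0, 0, 0, 100, 0, -40, 0, 0, 0]'; python3 - <<'E'
from h import *
shift(-116,-30,15.5,2.612)
for n in("top","scene"):
    p,d=camrig.camera(n);np.savez(n+"2.npz",p=p,d=d)
a=np.load("top2.npz")["p"];b=np.load("scene2.npz")["p"]
A=cv2.resize(a[135:230,185:305],None,fx=6,fy=6,interpolation=cv2.INTER_CUBIC);cv2.imwrite("pics/t2.png",A[:,:,::-1])
E
```

```text
clock: 4.5
eef_pos: [479.7, 400.8, 14.4]
eef_rot: [-3.142, -0.0, 2.612]
wrist_force: [0.0, 0.3, -0.4]
finger_gap: 0.5
finger_force: 0.2
clock: 5.0
eef_pos: [434.6, 424.3, 67.0]
eef_rot: [-3.134, -0.003, 2.612]
wrist_force: [0.8, 0.7, 0.9]
finger_gap: 0.6
finger_force: 0.0
clock: 5.3
eef_pos: [351.2, 476.4, 112.3]
eef_rot: [3.139, 0.001, 2.61]
wrist_force: [0.3, 0.5, -0.9]
finger_gap: 0.4
finger_force: 0.0
shift [-151.1   -1.    96.9] rz -0.002 now chest [-117.1 -181.1] 112.3 F [ 0.3  0.5 -0.9] t 5.3
```

View pics/t2.png

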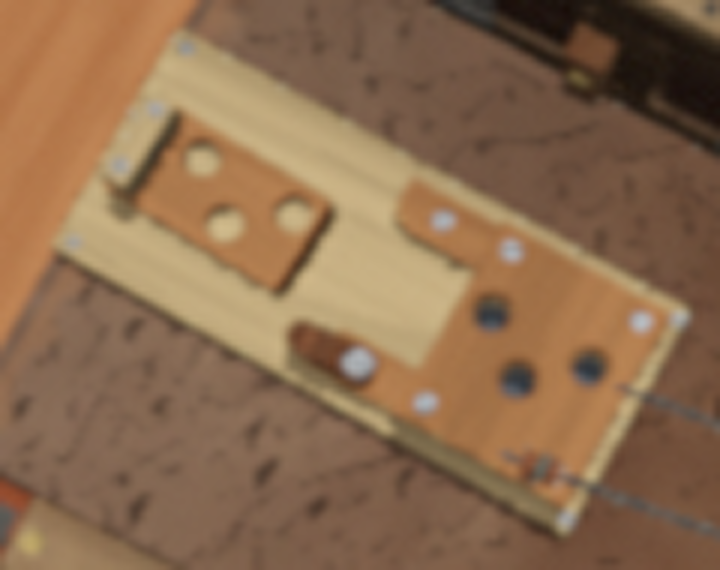

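The slider has moved left and now looks square. Its holes are at (202,160), (225,224) and (294,214), and the lug screws at (154,110) and (119,164). I'll compare them with the upperboard's holes at (493,312), (517,380) and (590,367).

```bash
python3 - <<'E'
from h import *
u=ray("top",T([[493,312],[517,380],[590,367]]),38.5);s=ray("top",T([[202,160],[225,224],[294,214]]),20)
print("ub",w2c(u).round(1).tolist(),"sl",w2c(s).round(1).tolist())
o,th,r=rigid(w2c(s),w2c(u));print("diff yaw",th,(w2c(u)-w2c(s)).mean(0),r.round(1).tolist())
print("lug",w2c(ray("top",T([[154,110],[119,164]]),46)).round(1).tolist())
sc=T([[511,250],[425,402],[641,321]]);print("ubscr",w2c(ray("top",sc,38.5)).round(1).tolist())
print("bearer,pivot",w2c(ray("top",T([[442,220]]),22.5)),w2c(ray("top",T([[358,362]]),35)))
print("nose",w2c(ray("top",T([[330,210],[279,294]]),20)).round(1).tolist())
shift(-185,0,90,2.612)
E
```

```text
ub [[14.8, 9.6], [36.0, -9.3], [58.5, 9.1]] sl [[-119.4, 8.5], [-98.3, -9.7], [-75.9, 7.4]]
diff yaw 0.01218337744277497 [134.24876517   1.05823465] [[-0.0, 0.3], [-0.1, -0.6], [0.2, 0.4]]
lug [[-140.3, 14.1], [-141.6, -11.2]]
ubscr [[9.0, 34.5], [8.7, -34.3], [67.2, 34.6]]
bearer,pivot [[-22.21814979  33.78485102]] [[-22.31336185 -33.11052806]]
nose [[-64.0, 15.8], [-65.2, -23.8]]
shift [-186.3   67.7   21.1] rz 0.004 now chest [-116.6 -186. ] 111.2 F [ 0.3 -1.   0. ] t 5.4
```

```bash
python3 - <<'E'
from h import *
for px in([196,202.5],[152,233.5]):
  for z in (20,60,80,100,120): print(px,z,w2c(ray("scene",[px],z)).round(0).tolist())
E
python3 nudge.py '[-20, 40, 0, 0, 0, 0, -60, 67, 0, 0, 0, 0, -105, 67, 0, 0, 0, 0, -150, 67, 0, 0, 0, 0, -186, 67, 0, 0, 0, 0]'; python3 - <<'E'
from h import *
shift(-174,0,15,2.612)
E
```

```text
[196, 202.5] 20 [[-56.0, 13.0]]
[196, 202.5] 60 [[-50.0, -31.0]]
[196, 202.5] 80 [[-46.0, -53.0]]
[196, 202.5] 100 [[-43.0, -75.0]]
[196, 202.5] 120 [[-40.0, -97.0]]
[152, 233.5] 20 [[-129.0, -69.0]]
[152, 233.5] 60 [[-118.0, -108.0]]
[152, 233.5] 80 [[-112.0, -127.0]]
[152, 233.5] 100 [[-106.0, -146.0]]
[152, 233.5] 120 [[-101.0, -165.0]]
clock: 5.9
eef_pos: [547.4, 438.4, 110.5]
eef_rot: [-3.141, 0.0, 2.611]
wrist_force: [-0.1, -0.1, 0.7]
finger_gap: 0.6
finger_force: 0.0
shift [ 7.4 -9.3 95.5] rz -0.001 now chest [-183.3    7.4] 110.5 F [-0.1 -0.1  0.7] t 5.9
```

```bash
python3 nudge.py '[7, -5, 30, 0, 0, 0, 7, -5, 60, 0, 0, 0, 7, -5, 78, 0, 0, 0, 7, -5, 80, 0, 0, 0]'; python3 - <<'E'
from h import *
shift(-159,0,29,2.612)
E
```

```text
clock: 6.3
eef_pos: [536.1, 438.5, 28.3]
eef_rot: [-3.138, -0.002, 2.612]
wrist_force: [0.4, -0.9, 0.3]
finger_gap: 0.3
finger_force: 0.0
shift [ -2.4 -18.7  -0.6] rz -0.0 now chest [-177.7   -2.4] 28.3 F [ 0.4 -0.9  0.3] t 6.3
```

```bash
python3 nudge.py '[-2, -5, 0, 0, 0, 0, -2, -10, 0, 0, 0, 0, -2, -14, 0, 0, 0, 0, -2, -17, 0, 0, 0, 0, -2, -20, 0, 0, 0, 0]';python3 nudge.py '[0, -4, 0, 0, 0, 0, 0, -8, 0, 0, 0, 0, 0, -12, 0, 0, 0, 0, 0, -16, 0, 0, 0, 0, 0, -20, 0, 0, 0, 0]'; python3 - <<'E'
from h import *
shift(-26.5,0,29,2.612)
E
```

```text
clock: 6.8
eef_pos: [528.9, 420.7, 31.6]
eef_rot: [3.141, 0.0, 2.612]
wrist_force: [-0.5, 1.3, 1.0]
finger_gap: 0.6
finger_force: 0.4
clock: 7.3
eef_pos: [518.5, 403.2, 30.9]
eef_rot: [3.142, 0.0, 2.612]
wrist_force: [-0.1, 0.1, 0.6]
finger_gap: 0.7
finger_force: 0.5
shift [   0.2 -111.9    1.9] rz -0.0 now chest [-138.4    0.3] 30.9 F [-0.1  0.1  0.6] t 7.3
```

```bash
python3 nudge.py '[0, -3, 0, 0, 0, 0, 0, -6, 0, 0, 0, 0, 0, -9, 0, 0, 0, 0, 0, -12, 0, 0, 0, 0, 0, -15, 0, 0, 0, 0]'; python3 - <<'E'
from h import *
shift(-26.5,0,29,2.612)
p,d=camrig.camera("scene");cv2.imwrite("pics/s3.png",cv2.resize(p[130:250,110:290],None,fx=4,fy=4,interpolation=cv2.INTER_CUBIC)[:,:,::-1])
E
```

```text
clock: 7.8
eef_pos: [511.0, 390.4, 30.9]
eef_rot: [3.142, -0.0, 2.612]
wrist_force: [0.8, 1.0, 1.5]
finger_gap: 0.8
finger_force: 0.5
shift [  0.2 -97.    1.9] rz -0.0 now chest [-123.5    0.3] 30.9 F [0.8 1.  1.5] t 7.8
```

View pics/s3.png

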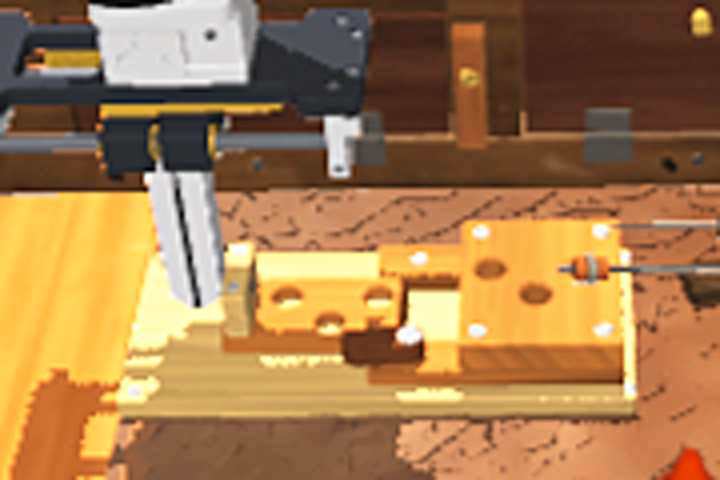

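The slider's nose (405,285) has entered the channel past the bevels. The fingers are flat on the lug at (235,290), and the peg is about 65 mm above the tip, so it clears. I'll keep pushing.

```bash
python3 nudge.py '[0, -5, 0, 0, 0, 0, 0, -10, 0, 0, 0, 0, 0, -15, 0, 0, 0, 0, 0, -20, 0, 0, 0, 0, 0, -25, 0, 0, 0, 0]';python3 nudge.py '[0, -5, 0, 0, 0, 0, 0, -10, 0, 0, 0, 0, 0, -15, 0, 0, 0, 0, 0, -20, 0, 0, 0, 0, 0, -25, 0, 0, 0, 0]'; python3 - <<'E'
from h import *
shift(-26.5,0,29,2.612)
E
```

```text
clock: 8.35
eef_pos: [498.2, 368.5, 30.8]
eef_rot: [-3.141, -0.0, 2.612]
wrist_force: [-0.5, 0.1, 0.9]
finger_gap: 0.4
finger_force: 0.2
clock: 8.85
eef_pos: [485.6, 347.1, 30.9]
eef_rot: [-3.142, 0.0, 2.612]
wrist_force: [-0.1, 0.7, 1.1]
finger_gap: 0.6
finger_force: 0.2
shift [  0.2 -46.8   1.9] rz -0.0 now chest [-73.3   0.2] 30.9 F [-0.1  0.7  1.1] t 8.85
```

```bash
python3 nudge.py '[0, -5, 0, 0, 0, 0, 0, -10, 0, 0, 0, 0, 0, -15, 0, 0, 0, 0, 0, -20, 0, 0, 0, 0, 0, -25, 0, 0, 0, 0]';python3 nudge.py '[0, -4, 0, 0, 0, 0, 0, -8, 0, 0, 0, 0, 0, -12, 0, 0, 0, 0, 0, -15, 0, 0, 0, 0, 0, -17, 0, 0, 0, 0]';  python3 - <<'E'
from h import *
shift(-24.5,0,29,2.612)
E
```

```text
clock: 9.35
eef_pos: [473.0, 325.5, 30.9]
eef_rot: [3.142, -0.0, 2.612]
wrist_force: [-0.2, 0.5, -0.5]
finger_gap: 1.0
finger_force: 0.2
clock: 9.85
eef_pos: [464.5, 311.0, 30.9]
eef_rot: [3.142, 0.0, 2.612]
wrist_force: [-0.2, -0.0, -0.5]
finger_gap: 0.7
finger_force: 0.2
shift [ 0.2 -7.   1.9] rz -0.0 now chest [-31.5   0.2] 30.9 F [-0.2 -0.  -0.5] t 9.85
```

```bash
python3 nudge.py '[0, -1, 0, 0, 0, 0, 0, -2, 0, 0, 0, 0, 0, -3, 0, 0, 0, 0, 0, -4, 0, 0, 0, 0, 0, -5, 0, 0, 0, 0]';python3 nudge.py '[0, -0.5, 0, 0, 0, 0, 0, -1, 0, 0, 0, 0, 0, -1.5, 0, 0, 0, 0]';  python3 - <<'E'
from h import *
shift(-24.5,0,29,2.612)
E
```

```text
clock: 10.35
eef_pos: [462.1, 306.9, 30.9]
eef_rot: [3.142, 0.0, 2.612]
wrist_force: [-0.4, 0.3, 0.4]
finger_gap: 0.1
finger_force: 0.4
clock: 10.65
eef_pos: [461.3, 305.6, 30.9]
eef_rot: [3.142, 0.0, 2.612]
wrist_force: [1.3, 0.8, 1.0]
finger_gap: 0.5
finger_force: 0.4
shift [ 0.2 -0.8  1.9] rz -0.0 now chest [-25.3   0.2] 30.9 F [1.3 0.8 1. ] t 10.65
```

```bash
for i in 1 2; do python3 nudge.py '[0, -0.4, 0, 0, 0, 0, 0, -0.8, 0, 0, 0, 0]'|grep -E "pos|force"; done; python3 - <<'E'
from h import *
shift(-24.5,0,29,2.612)
E
```

```text
eef_pos: [461.3, 305.4, 31.0]
wrist_force: [3.6, 6.6, -2.4]
finger_force: 4.1
eef_pos: [461.3, 305.4, 31.1]
wrist_force: [7.3, 11.6, -6.4]
finger_force: 6.8
shift [ 0.3 -0.6  2.1] rz -0.0 now chest [-25.1   0.3] 31.1 F [ 7.3 11.6 -6.4] t 11.05
```

The slider is home: the tool stopped at chest x = -25.1 with contact force rising, where -24.5 was expected. I'll back off and look at the button.

```bash
python3 nudge.py '[0, 3, 0, 0, 0, 0, 0, 15, 0, 0, 0, 0, 0, 40, 0, 0, 0, 0, 0, 60, -5, 0, 0, 0, 0, 65, -30, 0, 0, 0]';python3 nudge.py '[0, 0, -20, 0, 0, 0, 30, 0, -30, 0, 0, 0, 80, 0, -30, 0, 0, 0, 130, 0, -30, 0, 0, 0, 170, 0, -30, 0, 0, 0]';  python3 - <<'E'
from h import *
for n in("top","scene"):
    p,d=camrig.camera(n);np.savez(n+"4.npz",p=p,d=d)
    if n=="top":cv2.imwrite("pics/t4.png",cv2.resize(p[135:230,185:305],None,fx=6,fy=6,interpolation=cv2.INTER_CUBIC)[:,:,::-1])
C=cloud("scene",d);m=C[...,2];q=w2c(C)
sel=(m>55)&(m<95)&(q[...,0]>0)&(q[...,0]<75)&(abs(q[...,1])<80)
P=np.c_[q[sel],m[sel]];print(len(P),P.min(0),P.max(0))
for x in P[:12]:print(x.round())
shift(-58.5,-65,30,2.612)
E
```

```text
clock: 11.55
eef_pos: [492.6, 360.6, 58.6]
eef_rot: [-3.137, -0.002, 2.612]
wrist_force: [0.4, -0.2, -0.7]
finger_gap: 0.5
finger_force: 0.0
clock: 12.05
eef_pos: [344.5, 446.8, 90.9]
eef_rot: [-3.141, -0.0, 2.612]
wrist_force: [1.2, -0.0, -0.4]
finger_gap: 0.5
finger_force: 0.0
81 [ 45.94772872 -45.47946652  66.34310587] [74.45129177  5.89404767 85.497509  ]
[70.  6. 66.]
[72.  5. 67.]
[74.  5. 67.]
[ 58. -33.  83.]
[ 60. -34.  84.]
[ 53. -36.  84.]
[ 55. -36.  84.]
[ 57. -35.  83.]
[ 58. -31.  80.]
[ 60. -37.  84.]
[ 62. -36.  84.]
[ 64. -35.  82.]
shift [-108.7  -30.2   60.9] rz 0.004 now chest [ -88.4 -173.8] 90.9 F [1.  0.5 0.2] t 12.15
```

View pics/t4.png

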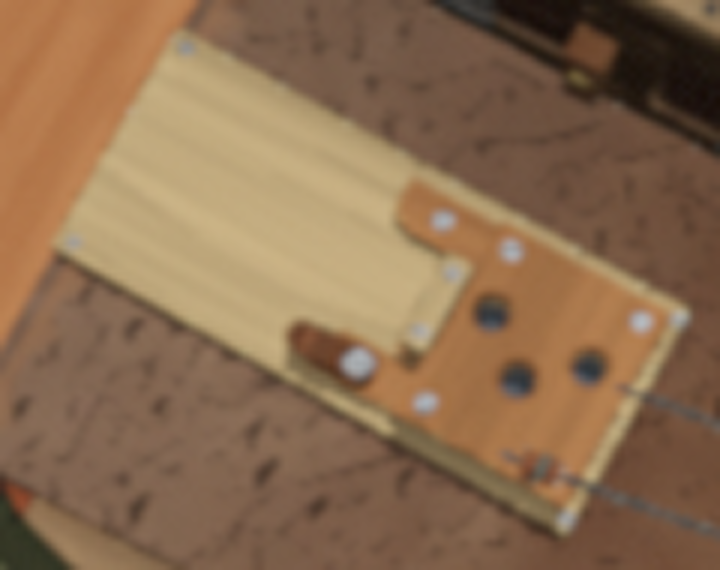

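The slider's lug at (435,300) sits against the upperboard edge, and its holes show dark through the upperboard's. The button still points back, slightly outward, with its tip at (297,338).

```bash
python3 nudge.py '[-40, -12, 0, 0, 0, 0, -80, -24, 15, 0, 0, 0, -106, -30, 35, 0, 0, 0, -108, -30, 58, 0, 0, 0, -108, -30, 61, 0, 0, 0]'; python3 nudge.py '[0, 0, 0, 0, 0, 0]'>/dev/null; python3 - <<'E'
from h import *
shift(-58.5,-48.5,28,2.612)
E
```

```text
clock: 12.65
eef_pos: [424.6, 363.7, 27.4]
eef_rot: [-3.137, -0.002, 2.61]
wrist_force: [0.3, -0.4, -1.1]
finger_gap: 0.6
finger_force: 0.0
shift [-13.2   0.1   1.7] rz -0.0 now chest [-58.4 -61.7] 29.7 F [-0.4 -0.4  0.8] t 12.75
```

```bash
python3 nudge.py '[-5, 0, 0, 0, 0, 0, -9, 0, 0, 0, 0, 0, -13, 0, 0, 0, 0, 0, -18, 0.5, 0, 0, 0, 0, -23, 1, 0, 0, 0, 0]'; python3 nudge.py '[-3, -0.5, 0, 0, 0, 0, -6, -1.5, 0, 0, 0, 0, -9.5, -3, 0, 0, 0, 0, -13, -6, 0, 0, 0, 0, -17, -9.5, 0, 0, 0, 0]'; python3 - <<'E'
from h import *
shift(-41.5,-17.5,28,2.612)
E
```

```text
clock: 13.25
eef_pos: [445.5, 355.0, 30.2]
eef_rot: [3.141, 0.0, 2.612]
wrist_force: [-1.0, 0.7, 0.7]
finger_gap: 0.3
finger_force: 0.5
clock: 13.75
eef_pos: [455.3, 338.0, 30.2]
eef_rot: [3.141, 0.0, 2.612]
wrist_force: [1.9, 0.4, 3.6]
finger_gap: -0.0
finger_force: 2.0
shift [-3.8 -8.7  2.2] rz -0.0 now chest [-50.2 -21.3] 30.2 F [1.9 0.4 3.6] t 13.75
```

```bash
python3 nudge.py '[-1, -1.5, 0, 0, 0, 0, -2, -3, 0, 0, 0, 0, -3, -4.5, 0, 0, 0, 0, -3.5, -6, 0, 0, 0, 0, -4, -7.5, 0, 0, 0, 0]'; python3 - <<'E'
from h import *
shift(-41.5,-17.5,28,2.612)
E
```

```text
clock: 14.25
eef_pos: [454.5, 329.5, 29.8]
eef_rot: [-3.141, -0.0, 2.612]
wrist_force: [3.7, -0.3, 3.3]
finger_gap: 0.6
finger_force: 1.8
shift [-0.3 -1.   1.8] rz -0.0 now chest [-42.5 -17.8] 29.8 F [ 3.7 -0.3  3.3] t 14.25
```

```bash
for i in 1 2; do python3 nudge.py '[0, -0.5, 0, 0, 0, 0, 0, -1, 0, 0, 0, 0]'|grep -E "pos|force"; done; python3 - <<'E'
from h import *
shift(-41.5,-17.5,28,2.612)
E
```

```text
eef_pos: [453.9, 328.7, 29.7]
wrist_force: [2.7, 0.8, 2.5]
finger_force: 1.5
eef_pos: [453.3, 327.9, 29.7]
wrist_force: [1.9, 0.1, 2.2]
finger_force: 1.2
shift [-0.4  1.   1.7] rz -0.0 now chest [-40.5 -17.9] 29.7 F [1.9 0.1 2.2] t 14.65
```

```bash
for i in 1 2; do python3 nudge.py '[0, -0.5, 0, 0, 0, 0, 0, -1, 0, 0, 0, 0]'|grep -E "pos|force"; done; python3 - <<'E'
from h import *
shift(-41.5,-17.5,28,2.612)
p,d=camrig.camera("scene");cv2.imwrite("pics/s5.png",cv2.resize(p[130:250,110:290],None,fx=4,fy=4,interpolation=cv2.INTER_CUBIC)[:,:,::-1])
E
```

```text
eef_pos: [452.9, 327.1, 29.8]
wrist_force: [1.6, 0.9, 1.3]
finger_force: 1.0
eef_pos: [452.4, 326.2, 29.8]
wrist_force: [1.9, 0.8, 1.2]
finger_force: 0.9
shift [-0.4  3.   1.8] rz -0.0 now chest [-38.5 -17.9] 29.8 F [1.9 0.8 1.2] t 15.05
```

View pics/s5.png

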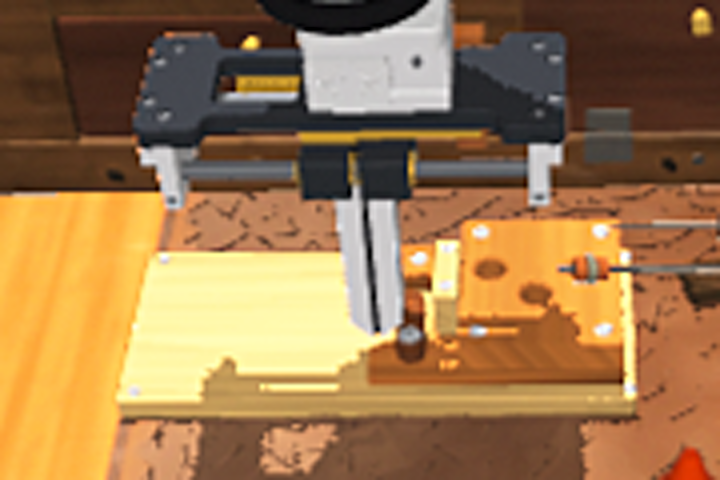

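The button now lies nearly across, with its pivot at (410,335) and tip near (413,295). The fingers taper, so it needs a few more mm.

```bash
for i in 1 2 3; do python3 nudge.py '[0, -0.5, 0, 0, 0, 0, 0, -1, 0, 0, 0, 0]'|grep -E "pos|force"; done; python3 - <<'E'
from h import *
shift(-41.5,-17.5,28,2.612)
E
```

```text
eef_pos: [452.1, 325.4, 29.9]
wrist_force: [1.5, 2.9, -0.4]
finger_force: 1.4
eef_pos: [451.9, 325.0, 30.1]
wrist_force: [3.1, 5.7, 1.6]
finger_force: 2.8
eef_pos: [451.7, 324.6, 30.5]
wrist_force: [4.0, 8.7, 2.4]
finger_force: 4.0
shift [-0.2  4.7  2.5] rz -0.0 now chest [-36.8 -17.7] 30.5 F [4.  8.7 2.4] t 15.7
```

Force is rising at the stop, in the -x direction. I'll hold briefly, retreat and verify.

```bash
python3 nudge.py '[0, -0.5, 0, 0, 0, 0, 0, -0.5, 0, 0, 0, 0, 0, 3, 0, 0, 0, 0, 0, 15, 0, 0, 0, 0, 0, 35, -10, 0, 0, 0]'|grep force; python3 nudge.py '[0, 0, -40, 0, 0, 0, 30, 0, -60, 0, 0, 0, 80, 0, -60, 0, 0, 0, 130, 0, -60, 0, 0, 0, 160, 0, -60, 0, 0, 0]'|grep pos;python3 nudge.py '[0, 0, 0, 0, 0, 0, 0, 0, 0, 0, 0, 0]'|grep for; python3 - <<'E'
from h import *
p,d=camrig.camera("top");cv2.imwrite("pics/t6.png",cv2.resize(p[165:230,225:305],None,fx=9,fy=9,interpolation=cv2.INTER_CUBIC)[:,:,::-1])
E
```

```text
wrist_force: [-0.2, 0.2, 0.4]
finger_force: 0.0
eef_pos: [327.8, 435.4, 99.6]
wrist_force: [1.1, 0.0, 0.5]
finger_force: 0.0
```

View pics/t6.png

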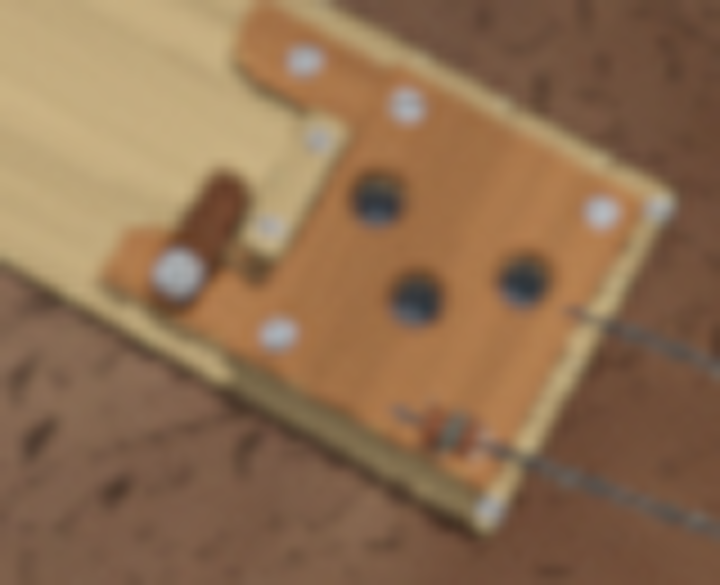

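The button runs from (178,272) to (233,180), parallel to the upperboard's front edge to within about 0.03 rad. The lug sits against that edge at (300,190), and the arm is clear.

```bash
python3 -c "
from cell import manip, camrig, ticket
print(ticket.sign_off())"
```

```text
the job is handed in; nothing more can be done
None
```

The slider is home with its lug against the upperboard's front edge, the turn button stands square across behind it, and the job is handed in; sign-off returned no verdict, so the result rests on my last top view.

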